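# Hand the walnut dish across to the guest

### The arm

A 6-joint arm with a two-finger parallel gripper is mounted at the origin on the work surface. World frame = base frame: x ahead of the robot, y to its left, z up, the work surface at z = 0. Lengths are in mm, angles in rad, forces in N, time in s.
With the tool pointing down it reaches from about 350 to 875 mm from the base axis. Payload 4.2 kg.
Tool frame: the origin (TCP) lies on the mounting face of the last link; the fingertips stand 173 mm ahead of it and the grasp point (between the pads) lies grip_point_offset ahead of it (grip_point_offset is the distance from the TCP to the grasp point, in mm); z points along the fingers, y is the line along which they close (so a half turn about z gives the same grasp; the last joint's range is limited). The gripper opens to 85 mm and grips with 20 to 120 N. Pads are 22 mm wide; open, the fingers measure 114 mm over their backs; the gripper's body (76 mm by 85 mm) begins 54 mm behind the grasp point. The pads swing forward as they close: fully open they stand 13 mm farther back than shut.
Start: joints at [-1.058, 0.385, 0.008, 0, -1.194, -0.259], TCP at [156.945, -604.953, 404.712] pointing down, gripper open.
Joint ranges: [-3.14, 3.14], [-1.21, 2.06], [-1.07, 1.41], [-3.16, 2.05], [-2.99, -0.16], [-3.1, 3.1]. Speed limits (rad/s): [2.79, 2.79, 3.14, 3.14, 3.14, 3.14].

### API

Orientations are given as a unit quaternion [x, y, z, w].
In Python, from bench import read_state, get_image, job_done, recognise, place_of, grip_point_offset gives the robot as it stands. The module is installed in compiled form; this text tells all that it offers.
- The arm moves only by the tool carry_out, never from a script. Its arguments are lists of equal length, an entry for each row: "slide": the shift along the tool's x, y, z in m, a list of three; "roll": the turn about the tool's z in degrees; "claw": the finger opening in m, from 0 to 0.0854. A call has 1 to 8 rows; each row is the pose to reach, as a shift and turn from the pose commanded when the call began, along the tool's axes at that moment; what a row does not reach only later rows make up. A row lasts 1/8 s, in which the tool goes at most 62.5 mm and 10.7 degrees, less where a joint would pass 70% of its speed; a pose out of reach is approached as far as the arm can. A call with a gripper value outside its range is refused whole. The fingers move at their own pace and stop on an object; the grip force is fixed at half the most. Time passes only in rows, so rows that repeat a pose let the fingers close. It gives the time, the measured TCP pose, the force, the opening and the grip force at its end, in the units of the state.
- read_state(): the state, without advancing time (a new reading comes with each control period).
- get_image(name): name is "side" or "top" or "wrist"; returns a dict with "img" (400x640x3 uint8, red, green, blue), "z_map" (400x640 float32, mm along the optical axis (not along the pixel's ray), 0 where there is no reading), "mtx" (3x3 intrinsics, pixels), "k1" (the pictures are not rectified: a ray, as slopes to the right and down, at radius r is drawn at 1 + k1 r^2 times it, then the intrinsics apply), "world_from_camera" (4x4, takes a point from camera to world coordinates); the wrist camera has in their place "T_tool_cam" (4x4, takes a point from camera to tool coordinates, whose origin is the TCP and whose axes are the flange's). Camera axes: x right, y up, looking along -z (the intrinsics and any distortion apply to the point x, -y, -z); pixel columns grow to the right and rows downward; lengths in mm; the calibration is good to about 2 mm. A picture is of the moment at which its call begins: read the wrist's pose just before it.
- job_done(): hands the job in; it is judged then, once.
Trained networks look in a picture, given as the dict that the camera call returned (one of the last four; its "shot" number tells which), for a name from the list of things; names that differ only in an ending like _2 or _b are one class to them, and where a whole thing is asked for, a point or a joint stands for the part that bears it (a point fixed in the world has none). Each returns a list of dicts, best first, with "conf" (0 to 1); they miss things now and then, are a little off and sometimes report something else, mostly with a low value. They report only what shows in the picture. A call takes as long as a camera call. They do not tell look-alikes from the thing itself.
- recognise(picture, thing): "at" ([column, row] in pixels, amid what is visible of it).
- place_of(picture, thing): "at" ([column, row] in pixels: a listed point, or the origin of a listed thing).
The state is a dict: "clock": time; "joints": joint angles; "joint_vel": joint speeds; "joint_efforts": joint torques, N m; "position": TCP position; "ee_rot": TCP orientation; "contact_force": force on the tool from outside, world axes, zero at the start; "wrist_torque": the same for the moment, N m; "gripper_width": finger opening in mm; "grasp_force": force on a finger pad.
Only numpy, scipy, OpenCV 4.12 (cv2) and the standard library are available. Lean on these libraries where they do the work, as an engineer would, in place of code of your own. Each camera call takes 0.05 s, during which the arm holds its last target. There are 200 camera calls.

### The job

Hand the guest the eared dish that has the walnut in it: take it by one ear, lift it straight off the table, and only then swing it a quarter turn so that the ear you are not holding points straight across the tea mat to the guest on the far side. Finish while still holding it by the ear on your side, level and at rest, with the dish over the middle of the tea mat and about 15 cm above the table, so that the guest can take the free ear. Keep the dish level all the way and the walnut loose in the middle of it without touching the nut, and leave the empty dish and everything else on the table where it stands.

Things in the scene. Friction and masses are not known exactly. Their poses are not given: they have to be found in the camera images.
- dish: White melamine dish with the walnut in it, 0.16-0.25 kg. Round, rim 132 mm across, 34 mm high; floor gently dished (10 mm up at the centre, 14 mm at 50 mm radius), then a steep wall. Two straight ears along its x axis, each 30 mm wide, 21 to 34 mm above the underside, ending 102 mm from the centre. Origin: underside centre. Starts on the table, ears to left and right of the robot (up to 0.35 rad off).
- dish_ear_a (a point): Point to grip in the ear on the dish's +x side: 84 mm from the dish's centre, midway through the ear's thickness, 27.5 mm above the dish's underside. The ear's flat sides there are 30 mm apart, across the dish's y axis. There are 18 mm of free ear beyond this point and 18 mm from it inwards to the rim.
- dish_ear_b (a point): The same point in the opposite ear, on the dish's -x side. Either ear may be the one that is held.
- dish_middle (a point): Where the walnut's centre is when it lies in the very middle of the dish: on the dish's axis, 28 mm above its underside.
- walnut: The walnut, a loose brown ball-shaped nut 36 mm across, about 12 g, lying on the dish's floor within 8 mm of its middle. Origin: the centre of the ball. It rolls if the dish is tilted or jerked.
- tea_mat: The guest's grey woven tea mat, flat and fixed to the table, 180 mm (x) by 260 mm (y), 3 mm thick, on the far side of the table. Origin: centre of its underside. Its x axis (its short way) points straight across, away from the robot to the guest; it lies turned up to 0.2 rad either way.
- dish_empty: The other, empty dish, the same in all its measures, on the other side of the robot's forward line. Not to be moved. Origin: centre of its underside, x along its ears.
- mug: Terracotta-brown mug, 80 mm across, 85 mm tall, handle at its +y side, beside the tea mat. Not to be moved. Origin: centre of its underside.
- walnut_jar: Closed glass jar of walnuts, 80 mm across, 106 mm tall, beside the tea mat on the other side from the mug. Not to be moved. Origin: centre of its underside.
- measuring_jug: Glass measuring jug with a white stirring stick standing in it, 120 mm across, jug 132 mm tall, stick to 205 mm, on the left of the table. Not to be moved. Origin: centre of its underside.
- spray_bottle: White spray bottle, 76 mm across, 210 mm tall, on the right of the table. Not to be moved. Origin: centre of its underside.
- spoon: Steel spoon, 150 mm long, lying along its x axis between the two dishes, under 20 mm high. Not to be moved. Origin: underside, near the middle of its length.
Mind the look-alikes: they are no part of the job. What is shaped like the dish but pink or turquoise is not meant.

How it is judged (in metres and radians):
On the way, in this order (a step that is already met when the one before it is completed fails the run):
1. the dish is lifted clear of the table, not yet turned, with the walnut in the middle (height (world z) of dish above 0.03 m and angle between the x axis of dish and the x axis of tea_mat, either way round above 0.7 rad and contact force between the fingers and dish above 1 N and angle between dish's own z axis and vertical below 0.2 rad and distance between walnut and dish_middle below 0.025 m), for 0.1 s.
2. the dish, still in the air, has been turned so that its ears run straight across the mat (height (world z) of dish above 0.03 m and angle between the x axis of dish and the x axis of tea_mat, either way round below 0.17 rad and distance between walnut and dish_middle below 0.025 m), for 0.2 s.
At the end, for the whole second after the job is handed in: Dish held by the ear on the robot's side (grasp within 35 mm of its point), underside 100 to 200 mm up, centre within 50 mm of the mat's, ears within 0.17 rad of the mat's x axis, tilt under 0.12 rad, at rest, walnut within 25 mm of the middle, nothing else moved over 20 mm (height (world z) of dish between 0.1 and 0.2 m and horizontal distance between dish and tea_mat below 0.05 m and angle between the x axis of dish and the x axis of tea_mat, either way round below 0.17 rad and angle between dish's own z axis and vertical below 0.12 rad and distance between walnut and dish_middle below 0.025 m and (distance between the grasp point and dish_ear_a below 0.035 m or distance between the grasp point and dish_ear_b below 0.035 m) and x of the grasp point in the frame of tea_mat below -0.02 m and contact force between the fingers and dish above 1 N and linear speed of dish below 0.03 m/s and angular speed of dish below 0.2 rad/s); the arm keeps its last pose, push and grip.
It fails at once if the walnut has rolled away from the middle of its dish (distance between walnut and dish_middle above 0.032 m).
It fails at once if the dish was tipped (angle between dish's own z axis and vertical above 0.25 rad).
It fails at once if the walnut was touched (contact force between any of the fingers, the arm and walnut above 0.3 N).
It fails at once if the empty dish or another bystander was moved (distance of any of dish_empty, mug, walnut_jar, measuring_jug, spray_bottle, spoon from where it was at the start of the episode above 0.02 m).
It also fails if it takes over 45 s, if anything falls off the work surface, if the arm or the gripper's body presses on something with over 40 N, if the wrist force passes 120 N, or if a joint passes its speed limit or range.

## Working session

There is one attempt and no reset: what is moved stays moved. The work goes in short steps, Python scripts to look and compute and a tool call to move; the robot and the scene stay as the last step left them, time stands still between calls to the robot, and variables do not carry over. Pictures are saved under pics/ and viewed, at most 10 in all, crops included, and the job is handed in when it is done.

Besides the shell and the picture viewer there is one more tool, called after "Request:" by a JSON object that holds its "fn" and its "kwargs", one argument or row to a line. carry_out: Moves the arm, as the interface text tells. Its arguments: {"type":"object","properties":{"slide":{"type":"array"},"roll":{"type":"array"},"claw":{"type":"array"}},"required":["slide","roll","claw"]}

```bash
mkdir -p pics; cat > h.py <<'E'
import numpy as np, cv2
from bench import *
from scipy.spatial.transform import Rotation as R
def wfc(p,st=None):
    if "world_from_camera" in p: return np.array(p["world_from_camera"])
    T=np.eye(4);T[:3,:3]=R.from_quat(st["ee_rot"]).as_matrix();T[:3,3]=st["position"]
    return T@np.array(p["T_tool_cam"])
def ray(p,uv,st=None):
    K=np.array(p["mtx"]);d=cv2.undistortPoints(np.array([[uv]],float),K,np.array([p["k1"],0,0,0.]))[0,0]
    T=wfc(p,st); return T[:3,3],T[:3,:3]@np.array([d[0],-d[1],-1.])
def at_z(p,uv,z,st=None):
    o,d=ray(p,uv,st);return o+d*(z-o[2])/d[2]
def cloud(p,st=None):
    K=np.array(p["mtx"]);z=np.array(p["z_map"],float);h,w=z.shape
    g=np.stack(np.meshgrid(np.arange(w),np.arange(h)),-1).reshape(-1,1,2).astype(float)
    d=cv2.undistortPoints(g,K,np.array([p["k1"],0,0,0.]))[:,0].reshape(h,w,2)
    P=np.stack([d[...,0]*z,-d[...,1]*z,-z],-1);T=wfc(p,st)
    return P@T[:3,:3].T+T[:3,3]
E
python3 - <<'E'
from h import *
s=read_state();print(s,grip_point_offset if not callable(grip_point_offset) else grip_point_offset())
ims=[]
for n in["top","side"]:
    p=get_image(n);ims.append(p["img"]);cv2.imwrite(f"pics/{n}0.png",p["img"][...,::-1])
    C=cloud(p)
    for t,z in[("dish",0),("dish_ear_a",27.5),("walnut",28),("tea_mat",0),("mug",0),("walnut_jar",0),("measuring_jug",0),("spray_bottle",0),("spoon",0)]:
        for r in place_of(p,t)[:4]:
            u=r["at"];print(n,t,round(r["conf"],2),np.round(u),np.round(at_z(p,u,z)),np.round(C[int(np.clip(u[1],0,399)),int(np.clip(u[0],0,639))]))
E
```

```text
{'clock': 0.0, 'joints': array([-1.05840966e+00,  3.85571289e-01,  6.61490781e-03, -5.13478888e-04,
       -1.19400821e+00, -2.58567829e-01]), 'joint_vel': array([-0.00057869,  0.0003478 ,  0.00050544,  0.00062883, -0.00020015,
        0.00073392]), 'joint_efforts': array([ 1.18584667e-03, -3.92287517e+01,  1.88409913e+01,  4.18645084e+00,
       -4.64533368e-03, -9.16405085e-07]), 'position': array([ 156.90299601, -604.76967956,  403.60584992]), 'ee_rot': array([-1.26474986e-01,  9.91969176e-01,  1.09430229e-03, -1.86519222e-04]), 'contact_force': array([ 0.24922275, -0.10936877,  0.52270944]), 'wrist_torque': array([-0.00895912, -0.00571274, -0.02300352]), 'grasp_force': 0.0, 'gripper_width': 85.43463769177399} 154.70000000000002
top dish 0.85 [150. 205.] [398. 704.   0.] [399. 699.  12.]
top dish 0.84 [216. 250.] [268. 451.   0.] [269. 450.   9.]
top dish 0.74 [292. 204.] [451. 214.   0.] [443. 210.  49.]
top dish 0.64 [413. 276.] [ 251. -219.    0.] [219. -67. 678.]
top dish_ear_a 0.9 [241. 252.] [268. 360.  28.] [269. 359.  37.]
top dish_ear_a 0.88 [390. 262.] [ 287. -137.   28.
[... 1174 characters left out ...]
 [438. 230.  28.] [438. 246.  11.]
side walnut 0.22 [303. 176.] [430. 208.  28.] [433. 225.   9.]
side tea_mat 0.61 [370. 202.] [664.  18.   0.] [662.  17.   2.]
side mug 0.65 [396. 272.] [ 642. -312.    0.] [ 621. -340.   59.]
side mug 0.23 [309. 163.] [479. 304.   0.] [469. 276.  34.]
side walnut_jar 0.66 [342. 154.] [635. 317.   0.] [622. 288.  37.]
side measuring_jug 0.95 [311. 131.] [544. 502.   0.] [528. 446.  52.]
side measuring_jug 0.25 [305. 171.] [452. 259.   0.] [442. 225.  37.]
side spray_bottle 0.72 [306. 178.] [444. 217.   0.] [438. 193.  29.]
side spray_bottle 0.71 [387. 320.] [ 541. -476.    0.] [ 519. -502.   72.]
side spoon 0.61 [318. 221.] [431. -16.   0.] [429. -11.   1.]
```

```bash
python3 - <<'E'
from h import *
a=cv2.imread("pics/top0.png");cv2.imwrite("pics/topc.png",cv2.resize(a[110:330,120:520],(800,440)))
p=get_image("top");C=cloud(p);hsv=cv2.cvtColor(p["img"],cv2.COLOR_RGB2HSV)
# dish: whitish pts 15..40 high near (445,210)
m=(np.hypot(C[...,0]-445,C[...,1]-208)<125)&(C[...,2]>24)&(C[...,2]<42)&(hsv[...,1]<60)
q=C[m][:,:2].astype(np.float32);print(len(q),cv2.minAreaRect(q),q.mean(0))
m=(np.hypot(C[...,0]-447,C[...,1]-206)<30)&(C[...,2]<70)&(hsv[...,1]>70);q=C[m];print("nut",len(q),q.mean(0),q.max(0),q.min(0))
i,j=147,354;c=p["img"][i-3:i+4,j-3:j+4].reshape(-1,3).mean(0);print(c)
m=(np.abs(p["img"].astype(float)-c).max(-1)<22)&(np.hypot(C[...,0]-680,C[...,1]-16)<200)&(C[...,2]<20)
m=cv2.morphologyEx(m.astype(np.uint8),cv2.MORPH_OPEN,np.ones((3,3)))>0
q=C[m][:,:2].astype(np.float32);print(len(q),cv2.minAreaRect(q))
E
```

```text
495 ((447.8753356933594, 208.02719116210938), (129.55628967285156, 175.84661865234375), 13.480060577392578) [451.43344 210.56949]
nut 75 [448.12365464 208.89476349  41.38480386] [470.033918   224.80847652  49.72243672] [433.46795768 193.80265878  15.8017938 ]
[142.95918367 140.71428571 136.85714286]
2253 ((679.8165283203125, 26.573776245117188), (178.43666076660156, 253.14761352539062), 1.5810843706130981)
```

View pics/topc.png

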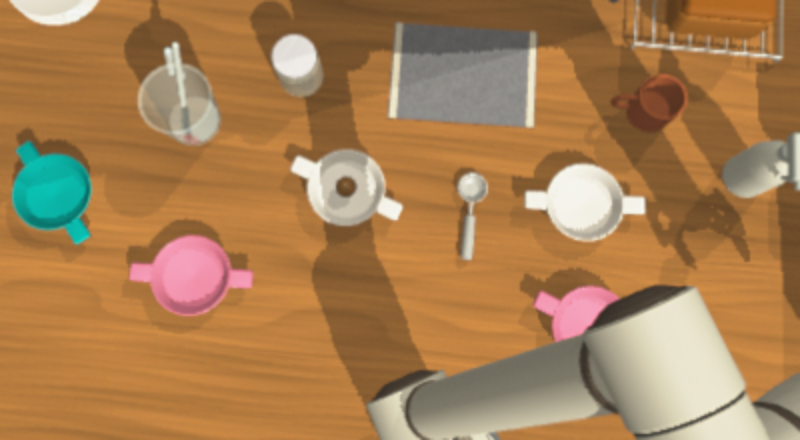

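View pics/side0.png

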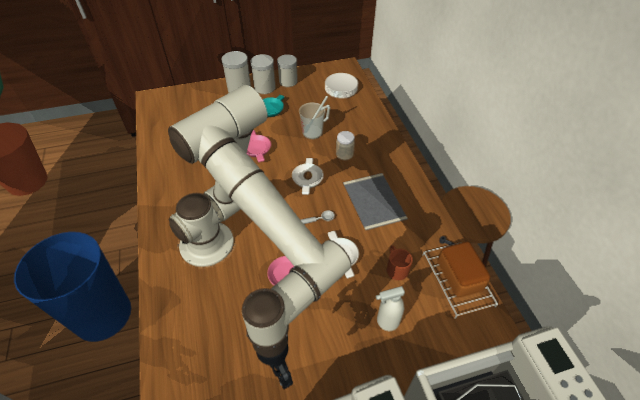

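The walnut dish is the white one left of the spoon (crop ≈(346,187)). Its ears are at ≈(304,167) and (388,208). I'll take the ear nearer the centre line, and move over now.

Request:
{"fn": "carry_out", "kwargs": {
  "slide": [
    [-0.041,0.035,0],
    [-0.082,0.07,0],
    [-0.123,0.104,0],
    [-0.165,0.138,0],
    [-0.206,0.172,0],
    [-0.247,0.207,0],
    [-0.289,0.242,0],
    [-0.33,0.276,0]
  ],
  "roll": [-7,-14,-21,-28,-35,-42,-49,-55],
  "claw": [0.085,0.085,0.085,0.085,0.085,0.085,0.085,0.085]
}}

```text
clock: 2.05
position: [407.8, -253.3, 405.1]
ee_rot: [-0.572, 0.82, -0.0, 0.0]
contact_force: [0.6, 0.4, -0.5]
gripper_width: 84.8
grasp_force: 0.0
```

```bash
cat >> h.py <<'E'
def go(xy,z,yaw):
    "slide (m) and roll (deg) to TCP xy,z with tool x yaw (deg)"
    s=read_state();M=R.from_quat(s["ee_rot"]).as_matrix()
    d=M.T@(np.array([*xy,z])-s["position"]);y=np.degrees(np.arctan2(M[1,0],M[0,0]))
    print("clock",s["clock"],"pos",np.round(s["position"],1),"yaw",round(y,1),"tilt",np.round(M[:2,2],4),"j",np.round(s["joints"],2),"F",np.round(s["contact_force"],1),"w",s["gripper_width"],s["grasp_force"])
    print("slide",np.round(d/1000,4),"roll",round(-((yaw-y+180)%360-180),1))
E
python3 - <<'E'
from h import *
go((400,100),400,250)
p=get_image("top")
cv2.imwrite("pics/top1.png",p["img"][...,::-1])
for r in place_of(p,"dish_ear_a")[:6]: print(r["conf"],at_z(p,r["at"],27.5))
C=cloud(p)
g=p["img"].astype(int);m=(np.hypot(C[...,0]-448,C[...,1]-208)<112)&(C[...,2]>22)&(C[...,2]<46)&(g.min(-1)>170)&(np.hypot(C[...,0]-448,C[...,1]-208)>72)
q=C[m][:,:2]
for s in(-1,1):
    k=q[(q[:,1]-208)*s>0];print("ear",s,len(k),k.mean(0))
# mat edges: far/near edge points
m=(C[...,2]<20)&(np.ptp(g,axis=-1)<30)&(np.abs(C[...,0]-680)<130)&(np.abs(C[...,1]-25)<170)
m=cv2.morphologyEx(m.astype(np.uint8),cv2.MORPH_OPEN,np.ones((5,5)))
n,l,st,_=cv2.connectedComponentsWithStats(m);m=l==1+np.argmax(st[1:,4])
c,_=cv2.findContours(m.astype(np.uint8),0,1)
W=np.array([at_z(p,u,3)[:2] for u in max(c,key=cv2.contourArea)[:,0]]).astype(np.float32)
print("mat",len(W),cv2.minAreaRect(W),np.round(cv2.boxPoints(cv2.minAreaRect(W))))
E
```

```text
clock 2.05 pos [ 407.8 -253.3  405.1] yaw -110.2 tilt [ 0.001  -0.0003] j [-0.22  0.14 -0.33  0.   -1.1  -0.14] F [ 0.6  0.4 -0.5] w 84.79947407452885 0.0
slide [-0.3288  0.1296  0.005 ] roll -0.2
0.85 [423.0679256  129.53345461  27.5       ]
0.82 [322.32450943 646.60622239  27.5       ]
0.81 [275.73232555 531.03817026  27.5       ]
0.63 [ 230.01503894 -295.41725306   27.5       ]
0.6 [455.89699381 759.83427254  27.5       ]
0.59 [480.20216796 293.31207301  27.5       ]
ear -1 72 [418.22420104 127.08691335]
ear 1 72 [476.76407429 289.03322582]
mat 240 ((683.0377807617188, 25.36114501953125), (178.67893981933594, 232.30613708496094), 2.1786046028137207) [[589. 138.]
 [598. -94.]
 [777. -87.]
 [768. 145.]]
```

Request:
{"fn": "carry_out", "kwargs": {
  "slide": [
    [-0.055,0.018,0],
    [-0.11,0.036,0],
    [-0.165,0.055,0],
    [-0.22,0.074,0.02],
    [-0.275,0.092,0.05],
    [-0.33,0.11,0.08],
    [-0.36,0.121,0.1],
    [-0.36,0.121,0.1]
  ],
  "roll": [0,0,0,0,0,0,0,0],
  "claw": [0.085,0.085,0.085,0.085,0.085,0.085,0.085,0.085]
}}

```text
clock: 3.15
position: [419.4, 126.1, 303.3]
ee_rot: [-0.571, 0.821, -0.0, -0.002]
contact_force: [-0.1, 0.0, -0.2]
gripper_width: 85.1
grasp_force: 0.0
```

```bash
python3 - <<'E'
from h import *
s=read_state();p=get_image("wrist");cv2.imwrite("pics/w1.png",p["img"][...,::-1])
for t,z in(("dish",0),("dish_ear_a",27.5),("walnut",28)):
    for r in place_of(p,t)[:3]: print(t,r["conf"],np.round(r["at"]),at_z(p,r["at"],z,s))
C=cloud(p,s);g=p["img"].astype(int)
d=np.hypot(C[...,0]-448,C[...,1]-208)
m=(d<112)&(C[...,2]>25)&(C[...,2]<40)&(np.ptp(g,axis=-1)<50)&(d>72)&(np.array(p["z_map"])>0)
q=C[m]
for k in(-1,1):
    e=q[(q[:,1]-208)*k>0]
    if len(e)>20: print("ear",k,len(e),e.mean(0),cv2.minAreaRect(e[:,:2].astype(np.float32)))
go((419,127),27.5+154.7,250)
E
```

```text
dish 0.63 [325. 282.] [448.49154134 209.57677535   0.        ]
dish_ear_a 0.83 [320. 204.] [423.44865117 129.76368032  27.5       ]
dish_ear_a 0.62 [328. 376.] [476.1914663  289.88974024  27.5       ]
walnut 0.79 [325. 303.] [450.45625048 212.97235073  28.        ]
ear -1 1464 [419.50526215 126.76490673  33.86519308] ((420.1220703125, 127.6104736328125), (28.39862060546875, 29.824289321899414), 70.59585571289062)
clock 3.35 pos [419.7 123.9 305.3] yaw -110.5 tilt [0.001  0.0006] j [ 0.66  0.17 -0.57  0.   -0.82 -1.02] F [-0.3 -0.7 -0.4] w 84.80452590294877 0.0
slide [-0.0026  0.0018  0.1231] roll -0.5
```

View pics/w1.png

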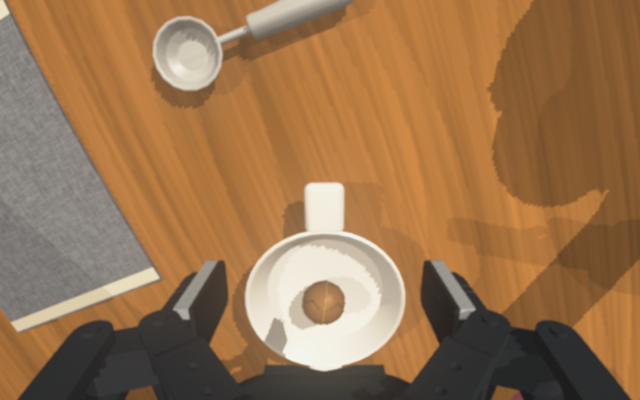

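The ear is at pixel (322,205), centred between the fingers, and the nut lies mid-dish. Descending now.

Request:
{"fn": "carry_out", "kwargs": {
  "slide": [
    [-0.003,0,0.025],
    [-0.003,0,0.05],
    [-0.003,0,0.075],
    [-0.003,0,0.1],
    [-0.003,0,0.115],
    [-0.003,0,0.123],
    [-0.003,0,0.123],
    [-0.003,0,0.123]
  ],
  "roll": [-1,-1,-1,-1,-1,-1,-1,-1],
  "claw": [0.085,0.085,0.085,0.085,0.075,0.065,0.06,0.05]
}}

```text
clock: 4.35
position: [420.9, 127.4, 182.4]
ee_rot: [-0.577, 0.817, 0.0, 0.001]
contact_force: [1.1, 0.5, -0.0]
gripper_width: 50.0
grasp_force: 0.0
```

```bash
python3 - <<'E'
from h import *
s=read_state();p=get_image("wrist");cv2.imwrite("pics/w2.png",p["img"][...,::-1])
go((420,127.5),27.5+154.7,249.5)
E
```

```text
clock 4.4 pos [420.9 127.5 182.5] yaw -109.5 tilt [0.0015 0.0011] j [ 0.67  0.39 -0.7   0.   -0.47 -1.01] F [-0.3 -0.2  0.3] w 50.30492596424184 0.0
slide [0.0003 0.0008 0.0003] roll 1.0
```

View pics/w2.png

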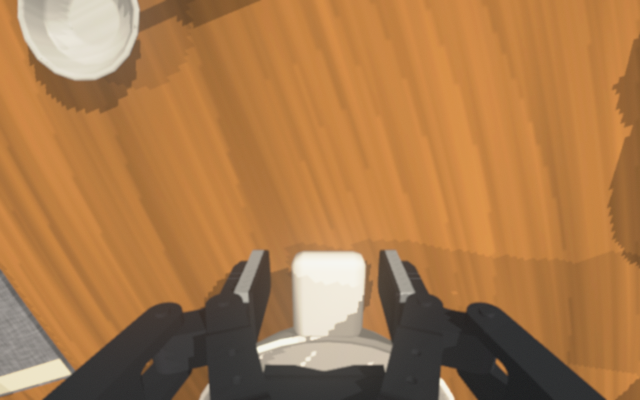

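Ear (x 293–366) sits between the pads (265–380), about 2 mm off-centre. Closing gently.

Request:
{"fn": "carry_out", "kwargs": {
  "slide": [
    [0,0,0],
    [0,0,0],
    [0,0,0],
    [0,0,0],
    [0,0,0],
    [0,0,0],
    [0,0,0],
    [0,0,0]
  ],
  "roll": [0,0,0,0,0,0,0,0],
  "claw": [0.045,0.04,0.036,0.033,0.03,0.027,0.015,0]
}}

```text
clock: 5.4
position: [420.5, 127.4, 181.8]
ee_rot: [-0.578, 0.816, 0.0, -0.0]
contact_force: [-1.6, -0.2, 3.0]
gripper_width: 29.2
grasp_force: 59.3
```

Request:
{"fn": "carry_out", "kwargs": {
  "slide": [
    [0,0,-0.001],
    [0,0,-0.004],
    [0,0,-0.009],
    [0,0,-0.016],
    [0,0,-0.024],
    [0,0,-0.032],
    [0,0,-0.038],
    [0,0,-0.042]
  ],
  "roll": [0,0,0,0,0,0,0,0],
  "claw": [0,0,0,0,0,0,0,0]
}}

```text
clock: 6.4
position: [420.6, 127.5, 224.2]
ee_rot: [-0.577, 0.816, 0.0, 0.0]
contact_force: [0.5, -0.2, -1.9]
gripper_width: 28.7
grasp_force: 59.2
```

```bash
cat > chk.py <<'E'
from h import *
import sys
s=read_state();p=get_image("wrist");cv2.imwrite(f"pics/{sys.argv[1]}.png",p["img"][...,::-1])
go((598+float(sys.argv[2]),22),150+27.5+154.7,182.2)
C=cloud(p,s);g=p["img"].astype(int);M=R.from_quat(s["ee_rot"]).as_matrix()
L=(C-s["position"])@M   # tool coords
m=(np.array(p["z_map"])>0)&(np.abs(L[...,1])<90)&(np.abs(np.ptp(g,axis=-1))<45)&(g.min(-1)>110)&(L[...,2]>140)&(L[...,2]<154.7+35)
q=L[m];print("dish pts",len(q),q.min(0).round(),q.max(0).round())
for r in place_of(p,"walnut")[:1]:
    u=np.array(r["at"]).astype(int);print("nut",r["conf"],u,L[u[1],u[0]].round(1))
for t in("dish","dish_ear_a"):
    for r in place_of(p,t)[:2]: print(t,round(r["conf"],2),np.round(r["at"]))
E
python3 chk.py w3 0
```

```text
clock 6.45 pos [420.7 127.5 224.5] yaw -109.5 tilt [0.001  0.0007] j [ 0.67  0.31 -0.66  0.   -0.59 -1.01] F [-0.1  0.1 -2.7] w 29.470561152683835 59.23869431018829
slide [ 0.0404 -0.2024 -0.1076] roll 68.3
dish pts 10231 [-70. -60. 140.] [ 15.  60. 171.]
dish_ear_a 0.57 [324. 291.]
```

View pics/w3.png

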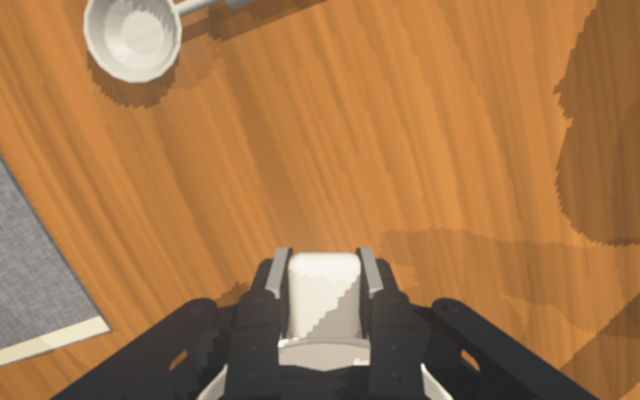

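Ear held firmly at 59 N and lifted about 42 mm. Continuing straight up.

Request:
{"fn": "carry_out", "kwargs": {
  "slide": [
    [0,0,-0.004],
    [0,0,-0.014],
    [0,0,-0.03],
    [0,0,-0.05],
    [0,0,-0.07],
    [0,0,-0.088],
    [0,0,-0.1],
    [0,0,-0.106]
  ],
  "roll": [0,0,0,0,0,0,0,0],
  "claw": [0,0,0,0,0,0,0,0]
}}

```text
clock: 7.6
position: [420.5, 127.4, 330.5]
ee_rot: [-0.577, 0.816, 0.0, 0.001]
contact_force: [0.3, 0.0, -2.8]
gripper_width: 29.1
grasp_force: 59.3
```

```bash
cat > chk2.py <<'E'
from h import *
import sys
s=read_state();M=R.from_quat(s["ee_rot"]).as_matrix();gp=s["position"]+M[:,2]*154.7;c=gp-M[:,0]*84
print("pred dish centre",c.round(1));off=[]
for n in("side","top"):
    p=get_image(n);C=cloud(p);g=p["img"].astype(int);d=np.hypot(C[...,0]-c[0],C[...,1]-c[1])
    m=(d<105)&(np.abs(C[...,2]-gp[2])<12)&(np.ptp(g,axis=-1)<40)&(g.min(-1)>90)&(np.hypot(C[...,0]-gp[0],C[...,1]-gp[1])>45)&(d>57)
    q=C[m];print(n,len(q))
    if len(q)>30:
        A=np.c_[q[:,:2]-c[:2],np.ones(len(q))];print(" plane slope",np.linalg.lstsq(A,q[:,2]-gp[2],rcond=None)[0].round(3))
        e=q[np.hypot(*(q-c)[:,:2].T)>74];print(" free ear",len(e),e.mean(0).round(1) if len(e) else "")
    for r in place_of(p,"walnut")[:2]:
        print(" nut",round(r["conf"],2),np.round(r["at"]),at_z(p,r["at"],gp[2]).round(1))
    K=np.array(p["mtx"]);T=np.linalg.inv(wfc(p));v=T[:3,:3]@c+T[:3,3];u=(K[0,0]*v[0]/-v[2]+K[0,2],K[1,1]*-v[1]/-v[2]+K[1,2])
    x,y=int(np.clip(u[0],75,565)),int(np.clip(u[1],75,325));off.append(cv2.resize(p["img"][y-75:y+75,x-75:x+75,::-1],(400,400)))
cv2.imwrite(f"pics/{sys.argv[1]}.png",np.hstack(off))
E
python3 chk2.py c1
```

```text
pred dish centre [448.6 206.7 175.8]
side 42
 plane slope [-0.031 -0.091  6.045]
 free ear 0 
top 214
 plane slope [ 0.037  0.056 -0.929]
 free ear 82 [475.8 290.3 180.8]
```

View pics/c1.png

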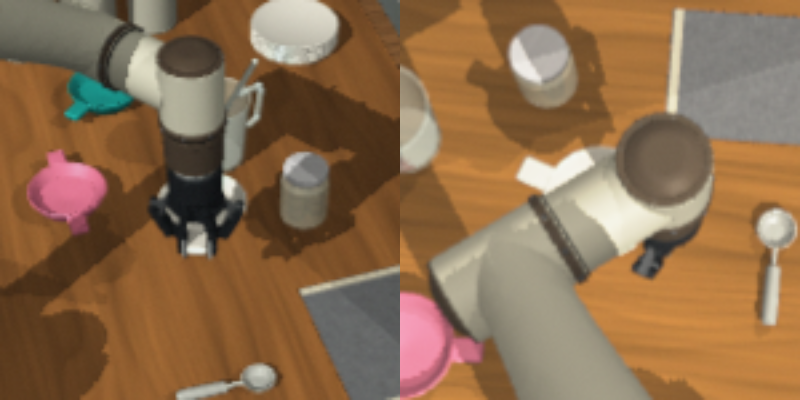

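Level to within about 0.02 rad. Now I'll work out a smooth 5 s swing for the dish centre, with gentle accelerations so the nut stays put.

```bash
python3 - <<'E'
import numpy as np
u=lambda a:np.array([np.cos(np.radians(a)),np.sin(np.radians(a))])
P=np.array([420.6,127.4]);y=250.5
c0=P-84*u(y);c1=np.array([682,24.]);y1=182.2;y0=y
N=40
for k in range(5):
    S=[];Ro=[]
    for i in range(1,9):
        t=(k*8+i)/N;s=t-np.sin(2*np.pi*t)/(2*np.pi)
        s=(1-np.cos(np.pi*t))/2*.5+s*.5
        yy=y0+(y1-y0)*s;T=c0+(c1-c0)*s+84*u(yy);d=T-P
        ex=u(y);ey=np.array([ex[1],-ex[0]])
        S.append([round(round(2*(d@ex))/2000,4),round(round(2*(d@ey))/2000,4),0]);Ro.append(round((y-yy)*2)/2)
    print(S,Ro)
    P=P+1000*(S[-1][0]*ex+S[-1][1]*ey);y-=Ro[-1]
print(P,y)
E
```

```text
[[0.0, 0.0, 0], [0.0005, -0.0005, 0], [0.001, -0.0015, 0], [0.0015, -0.003, 0], [0.0025, -0.0045, 0], [0.0035, -0.007, 0], [0.005, -0.0095, 0], [0.0065, -0.013, 0]] [0.0, 0.0, 0.5, 1.0, 1.5, 2.5, 3.5, 5.0]
[[0.0015, -0.004, 0], [0.003, -0.009, 0], [0.005, -0.014, 0], [0.0065, -0.02, 0], [0.0085, -0.026, 0], [0.0105, -0.033, 0], [0.012, -0.0405, 0], [0.014, -0.048, 0]] [1.5, 3.0, 5.0, 7.0, 9.5, 12.0, 14.5, 17.5]
[[-0.001, -0.0085, 0], [-0.0025, -0.017, 0], [-0.004, -0.0255, 0], [-0.0055, -0.034, 0], [-0.0075, -0.043, 0], [-0.0095, -0.052, 0], [-0.012, -0.0605, 0], [-0.0145, -0.069, 0]] [2.5, 5.5, 8.5, 11.5, 14.5, 17.5, 20.5, 23.5]
[[-0.0055, -0.0065, 0], [-0.011, -0.013, 0], [-0.0165, -0.019, 0], [-0.0215, -0.0245, 0], [-0.0265, -0.0295, 0], [-0.031, -0.034, 0], [-0.035, -0.038, 0], [-0.0385, -0.042, 0]] [3.0, 5.5, 8.0, 10.0, 12.5, 14.0, 16.0, 17.5]
[[-0.004, -0.002, 0], [-0.007, -0.0035, 0], [-0.01, -0.005, 0], [-0.012, -0.006, 0], [-0.0135, -0.007, 0], [-0.0145, -0.0075, 0], [-0.015, -0.0075, 0], [-0.015, -0.008, 0]] [1.0, 2.0, 3.0, 3.5, 4.0, 4.5, 4.5, 5.0]
[597.8501893   20.52918323] 182.0
```

Request:
{"fn": "carry_out", "kwargs": {
  "slide": [
    [0.0,0.0,0],
    [0.0005,-0.0005,0],
    [0.001,-0.0015,0],
    [0.0015,-0.003,0],
    [0.0025,-0.0045,0],
    [0.0035,-0.007,0],
    [0.005,-0.0095,0],
    [0.0065,-0.013,0]
  ],
  "roll": [0,0,0.5,1,1.5,2.5,3.5,5],
  "claw": [0,0,0,0,0,0,0,0]
}}

```text
clock: 8.8
position: [430.8, 116.8, 329.7]
ee_rot: [-0.541, 0.841, 0.0, -0.0]
contact_force: [0.2, -0.5, -2.7]
gripper_width: 28.8
grasp_force: 59.3
```

Request:
{"fn": "carry_out", "kwargs": {
  "slide": [
    [0.0015,-0.004,0],
    [0.003,-0.009,0],
    [0.005,-0.014,0],
    [0.0065,-0.02,0],
    [0.0085,-0.026,0],
    [0.0105,-0.033,0],
    [0.012,-0.0405,0],
    [0.014,-0.048,0]
  ],
  "roll": [1.5,3,5,7,9.5,12,14.5,17.5],
  "claw": [0,0,0,0,0,0,0,0]
}}

```text
clock: 9.8
position: [469.0, 84.1, 329.7]
ee_rot: [-0.406, 0.914, -0.0, -0.0]
contact_force: [-0.1, 0.2, -1.9]
gripper_width: 28.7
grasp_force: 59.3
```

Request:
{"fn": "carry_out", "kwargs": {
  "slide": [
    [-0.001,-0.0085,0],
    [-0.0025,-0.017,0],
    [-0.004,-0.0255,0],
    [-0.0055,-0.034,0],
    [-0.0075,-0.043,0],
    [-0.0095,-0.052,0],
    [-0.012,-0.0605,0],
    [-0.0145,-0.069,0]
  ],
  "roll": [2.5,5.5,8.5,11.5,14.5,17.5,20.5,23.5],
  "claw": [0,0,0,0,0,0,0,0]
}}

```text
clock: 10.8
position: [530.1, 48.7, 329.6]
ee_rot: [-0.211, 0.978, 0.0, -0.0]
contact_force: [0.6, -0.2, -2.2]
gripper_width: 28.9
grasp_force: 59.3
```

Request:
{"fn": "carry_out", "kwargs": {
  "slide": [
    [-0.0055,-0.0065,0],
    [-0.011,-0.013,0],
    [-0.0165,-0.019,0],
    [-0.0215,-0.0245,0],
    [-0.0265,-0.0295,0],
    [-0.031,-0.034,0],
    [-0.035,-0.038,0],
    [-0.0385,-0.042,0]
  ],
  "roll": [3,5.5,8,10,12.5,14,16,17.5],
  "claw": [0,0,0,0,0,0,0,0]
}}

```text
clock: 11.8
position: [582.4, 26.7, 329.7]
ee_rot: [-0.06, 0.998, 0.0, -0.0]
contact_force: [0.0, -0.2, -2.0]
gripper_width: 29.2
grasp_force: 59.3
```

Request:
{"fn": "carry_out", "kwargs": {
  "slide": [
    [-0.004,-0.002,0],
    [-0.007,-0.0035,0],
    [-0.01,-0.005,0],
    [-0.012,-0.006,0],
    [-0.0135,-0.007,0],
    [-0.0145,-0.0075,0],
    [-0.015,-0.0075,0],
    [-0.015,-0.008,0]
  ],
  "roll": [1,2,3,3.5,4,4.5,4.5,5],
  "claw": [0,0,0,0,0,0,0,0]
}}

```text
clock: 12.8
position: [597.9, 20.8, 329.7]
ee_rot: [-0.018, 1.0, 0.0, -0.0]
contact_force: [0.0, -0.3, -1.3]
gripper_width: 29.0
grasp_force: 59.3
```

```bash
python3 chk2.py c2; python3 -c "
from h import *
go((598,21),330,182.2)"
```

```text
pred dish centre [681.8  23.7 175. ]
side 232
 plane slope [ 0.026 -0.015  0.999]
 free ear 44 [768.8  22.9 178.7]
 nut 0.63 [308. 133.] [480.6 302.6 175. ]
 nut 0.62 [380. 172.] [686.7  17.9 175. ]
top 5
clock 13.0 pos [597.9  20.7 329.7] yaw -178.0 tilt [-0.  0.] j [ 0.31  0.4  -0.17 -0.   -1.   -1.84] F [ 0.2  0.5 -2.5] w 29.116015175912764 59.301828145980835
slide [-0.0001  0.0003 -0.0003] roll -0.2
```

View pics/c2.png

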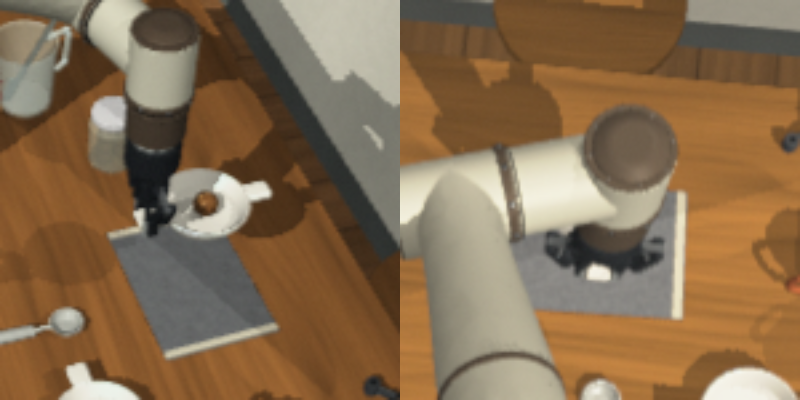

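The dish is level over the mat with the nut in the middle (crop ≈(206,203)) and the free ear pointing at the guest. I'll let it settle, then hand in.

Request:
{"fn": "carry_out", "kwargs": {
  "slide": [
    [0,0,0],
    [0,0,0],
    [0,0,0],
    [0,0,0],
    [0,0,0],
    [0,0,0],
    [0,0,0],
    [0,0,0]
  ],
  "roll": [0,0,0,0,0,0,0,0],
  "claw": [0,0,0,0,0,0,0,0]
}}

```text
clock: 14.0
position: [597.9, 20.7, 329.7]
ee_rot: [-0.018, 1.0, 0.0, -0.0]
contact_force: [0.5, -0.7, -1.0]
gripper_width: 28.9
grasp_force: 59.3
```

```bash
python3 -c "
from bench import *
print(job_done())"
```

```text
the job is handed in; nothing more can be done
None
```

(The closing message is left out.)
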